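# Snap the side panel into the model wagon

### The arm

A 7-joint arm with a two-finger parallel gripper is mounted at the origin on the work surface. World frame = base frame: x ahead of the robot, y to its left, z up, the work surface at z = 0. Lengths are in mm, angles in rad, forces in N, time in s.
With the tool pointing down it reaches from about 400 to 850 mm from the base axis. Payload 4.4 kg.
Tool frame: the origin (TCP) lies between the finger pads; the fingertips stand robot.tips_ahead ahead of it and the grasp point (between the pads) lies 5 mm behind it (robot.tips_ahead is the distance from the TCP to the fingertips, in mm); z points along the fingers, y is the line along which they close (so a half turn about z gives the same grasp; the last joint's range is limited). The gripper opens to 94 mm and grips with 3 to 60 N. Pads are 16 mm wide; open, the fingers measure 119 mm over their backs; the gripper's body (75 mm by 177 mm) begins 78 mm behind the grasp point.
Start: joints at [1.178, 0.628, 0.038, 1.517, -0.027, 0.996, -0.02], TCP at [208.687, -615.603, 219.478] pointing down, gripper open.
Joint ranges: [-3.06, 3.06], [-0.37, 2.12], [-1.25, 1.32], [0.18, 2.47], [-1.1, 4.24], [0.23, 1.98], [-2.94, 2.94]. Speed limits (rad/s): [2.57, 2.57, 3.14, 3.14, 3.14, 3.14, 3.14].

### API

Orientations are given as a 3x3 rotation matrix whose columns are the frame's x, y, z axes.
In Python, from cell import robot, camrig, job gives the robot as it stands (robot), with the cameras (camrig) and the job (job).
- The arm moves only by the shell command python3 inch.py 'ROWS' [OPENING] [FORCE]. ROWS is rows parted by semicolons, their numbers by spaces, 1 to 10 of them, each of 4 numbers: dx, dy, dz in mm, then a turn about the tool's z in rad; each row shifts and turns the commanded pose from where the row before left it, along the tool's axes as they then stand; what a row does not reach is not made up. A row lasts 1/8 s, in which the tool goes at most 62.5 mm and 0.188 rad, less where a joint would pass 70% of its speed; a pose out of reach is approached as far as the arm can. OPENING is the opening from 0.0 (shut) to 1.0 (fully open), set as the command begins (- or left out keeps the last). The fingers move at their own pace and stop on an object; FORCE is the grip in N (left out, the last holds). Time passes only in rows, so rows that do not move let the fingers close. It prints the time, the measured TCP pose, the force, the opening and the grip force at its end.
- robot.get_obs(): the state, without advancing time (a new reading comes with each control period).
- camrig.capture(name): name is "scene" or "top" or "wrist"; returns the picture (400x640x3 uint8, red, green, blue); there is no depth.
- camrig.camera_params(name): a dict with "fx", "fy", "cx", "cy" (pixels), "R" (3x3) and "t" (3): a world point X has camera coordinates R X + t. Camera axes: x right, y down, z forward; pixel columns grow to the right and rows downward; lengths in mm; the calibration is good to about 2 mm. A picture is of the moment at which its call begins: read the wrist's pose just before it. camera_params takes no time and is no camera call; for the wrist camera it gives the pose at the moment of the call.
- job.hand_in(): hands the job in; it is judged then, once.
The state is a dict: "time": time; "joints": joint angles; "qd": joint speeds; "joint_torque": joint torques, N m; "position": TCP position; "ee_rot": TCP orientation; "force": force on the tool from outside, world axes, zero at the start; "wrist_torque": the same for the moment, N m; "grip_width": opening from 0.0 (shut) to 1.0 (fully open); "finger_force": force on a finger pad.
Only numpy, scipy, OpenCV 4.12 (cv2) and the standard library are available. Lean on these libraries where they do the work, as an engineer would, in place of code of your own. Each camera call takes 0.05 s, during which the arm holds its last target. There are 200 camera calls.

### The job

Take the red-brown side panel out of the drying rack and fit it to the open side of the red-brown wagon: put its bottom edge into the groove with the panel leaning outwards, then swing it upright under the two corner caps until it snaps in behind both sprung balls, and let go. Leave the other panels and everything else on the bench where they are.

Things in the scene. Friction and masses are not known exactly. Their poses are not given: they have to be found in the camera images.
- panel_brown: Red-brown wagon side panel, the part to fit: rigid, 5 mm thick (its x), 130 mm long (its y), 72 mm high (its z, up), 40 to 85 g; both faces alike. Origin: middle of its bottom edge. The middle 56 mm of its top edge is a grip rail 9 mm thick, 20 mm high, flush with the top. It starts upright in one of the rack's slots, bottom edge 8 mm above the table.
- panel_top (a point): Middle of the brown panel's top edge, 72 mm above its origin; same axes as the panel.
- wagon: Red-brown model wagon, fixed on a foam cradle, 200 mm long (its y), open above and on one side. Origin: on the table under the groove's middle; x points into the wagon and towards the robot (the open side, -x, faces away), z up. Deck 55 mm up; far wall 100 mm in, top 90 mm up. End walls beside the opening: inner faces at y = +-69 mm, from 17 mm outside the groove's middle, 129 mm up.
- groove (a point): Middle of the groove's floor, 45 mm above the wagon's origin, wagon axes. The groove runs along y, 9 mm wide (x -4.5 to 4.5 mm). Outer lip 3.5 mm thick, top 5 mm above the groove floor, with a 4 mm ledge at floor height outside it. Inner side: deck edge, 10 mm above the floor. The panel goes in leaning outwards (top to -x) by 17 to 30 degrees, 22 suits; upright the caps block it.
- cap_l (a point): Centre of the underside of the corner cap at the groove's +y end, 74 mm above the groove floor. The cap is 18 mm along y (51 to 69 mm from the middle), 10 mm thick, and overhangs the groove from x = +13 to -17 mm of its middle. A post below it stops the upright panel's inner face at x = +3.5 mm. Between the two caps the space over the groove is free for fingers.
- cap_r (a point): The same for the cap at the -y end.
- catch_l (a joint): Sprung steel ball (14 mm) under the +y cap, 60 mm from the middle, centred 8.5 mm outside the groove's middle. 0 = down, its bottom 3 mm below a fitted panel's top edge; grows (m) as pushed up, to 6 mm; 1.5 N preload, 0.3 N/mm. The panel's top must be pushed inwards past both balls (about 5 to 15 N in all); they then drop in front of it and hold it upright.
- catch_r (a joint): The same ball catch under the cap at -y.
- rack: Fixed light wooden drying rack, 165 x 120 mm, base plate 8 mm thick; three slots along its y, at x = -50, 0 and +50 mm, made by short blocks (end 30 mm above the table) 8 mm apart at both ends of each slot. Origin: on the table under its centre, z up. Three panels of the same shape and different colours stand in the slots.
- panel_grey: Grey panel, same shape and axes as the brown one; leave it in the rack.
- panel_green: Green panel, same shape and axes as the brown one; leave it in the rack.
- paint_a: Small brown paint bottle, 26 mm wide, 70 mm high, origin under its centre; leave alone.
- wash_jar: Black jar, 38 mm wide, 75 mm high, origin under its centre; leave alone.
- thinner: White bottle with black cap, 60 mm wide, 150 mm high, origin under its centre; leave alone.
- tape: Yellow roll of tape lying flat, 52 mm wide, 18 mm high, origin under its centre; leave alone.
- wheelset: Loose model wheelset, two 30 mm wheels on a 70 mm axle along its y, origin on the table under the axle's middle; leave alone.
- brush: Thin artist's brush lying on the table, 160 mm long, 8 mm thick, along its x; leave alone.

How it is judged (in metres and radians):
On the way:
1. the brown panel's bottom edge is down in the groove while the panel still leans outwards (by more than 0.14 rad) (z of panel_brown in the frame of groove between -0.004 and 0.004 m and x of panel_brown in the frame of groove between -0.007 and 0.0055 m and y of panel_brown in the frame of groove between -0.008 and 0.008 m and x of panel_top in the frame of groove below -0.01 m and angle between panel_brown's own z axis and vertical above 0.14 rad), for 0.1 s.
At the end, for the whole second after the job is handed in: The brown panel is released and at rest in the groove: bottom edge on its floor within 4 mm, inside its 9 mm width, centred along it within 6 mm; upright and parallel to the side within 0.08 rad; top edge at most 6.5 mm out from the groove's middle; both balls sprung down within 1.2 mm (x of panel_brown in the frame of groove between -0.0045 and 0.0045 m and z of panel_brown in the frame of groove between -0.004 and 0.004 m and y of panel_brown in the frame of groove between -0.006 and 0.006 m and angle between panel_brown's own z axis and vertical below 0.08 rad and angle between the x axis of panel_brown and the x axis of wagon, either way round below 0.08 rad and x of panel_top in the frame of groove above -0.0065 m and value of joint each of catch_l, catch_r below 0.0012 m and linear speed of panel_brown below 0.02 m/s); the robot touches nothing.
It fails at once if another panel or a bystander was pushed or knocked over (moved more than 30 mm) (distance of any of panel_grey, panel_green, paint_a, wash_jar, thinner, tape, wheelset, brush from where it was at the start of the episode above 0.03 m).
It also fails if it takes over 51 s, if anything falls off the work surface, if the arm or the gripper's body presses on something with over 40 N, if the wrist force passes 120 N, or if a joint passes its speed limit or range.

## Working session

There is one attempt and no reset: what is moved stays moved. The work goes in short steps, Python scripts to look and compute and a shell command to move; the robot and the scene stay as the last step left them, time stands still between calls to the robot, and variables do not carry over. Pictures are saved under pics/ and viewed, at most 10 in all, crops included, and the job is handed in when it is done.

```bash
ls; mkdir -p pics
python3 - <<'E'
from cell import robot, camrig, job
import cv2,numpy as np
o=robot.get_obs();print(o['time'],o['position'],o['ee_rot'],robot.tips_ahead,o['grip_width'])
a=camrig.capture("scene");b=camrig.capture("top")
cv2.imwrite('pics/scene0.png',a[:,:,::-1]);cv2.imwrite('pics/top0.png',b[:,:,::-1])
for n in("scene","top"):print(camrig.camera_params(n))
E
```

```text
cell.py
inch.py
pics
0.0 [ 208.49068698 -614.97900103  218.58798522] [[ 9.47076207e-01  3.21008250e-01 -6.00613907e-04]
 [ 3.21008812e-01 -9.47074595e-01  1.74780369e-03]
 [-7.76676912e-06 -1.84810564e-03 -9.99998292e-01]] 14.0 1.0003209996788378
{'fx': 389.7226942971914, 'fy': 389.7226942971914, 'cx': 320.8630321507523, 'cy': 198.92332102729566, 'R': array([[-0.81033292,  0.58596139,  0.00313077],
       [ 0.42059198,  0.58534516, -0.69316191],
       [-0.4079987 , -0.56037514, -0.72077512]]), 't': array([ 439.07280953, -153.9333748 , 1434.16271111])}
{'fx': 385.18933876321563, 'fy': 385.18933876321563, 'cx': 322.40586629047164, 'cy': 202.25565014301557, 'R': array([[-0.01075268, -0.99987724,  0.01139647],
       [-0.98100893,  0.00834106, -0.19378315],
       [ 0.1936643 , -0.01326373, -0.98097819]]), 't': array([   5.41864232,  555.82205485, 1220.86576413])}
```

View pics/scene0.png

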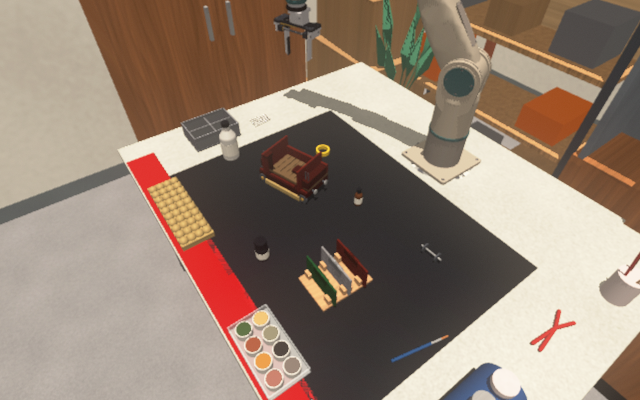

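View pics/top0.png

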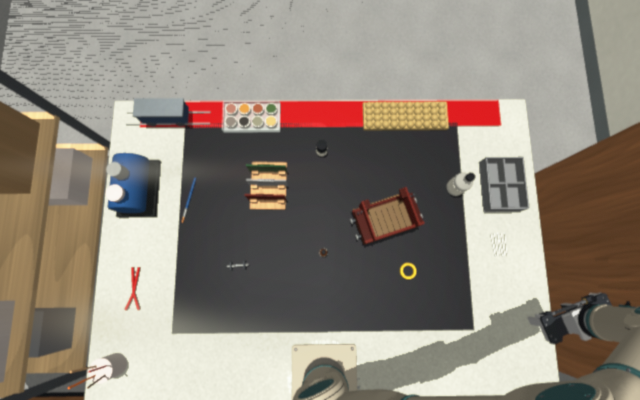

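The scene view shows the brown panel at the robot-side end of the rack (top px ~352,258). The top view shows it at about (267,197), with the rack centred near (268,186), the wagon near (388,216) and its open side up in the image (away from the robot). Next I get coarse positions from the top camera, then look closer with the wrist camera.

```bash
cat > h.py <<'E'
from cell import robot, camrig, job
import cv2,numpy as np
def ray(P,u,v,z):
    R=np.array(P['R']);t=np.array(P['t']);c=-R.T@t
    d=R.T@np.array([(u-P['cx'])/P['fx'],(v-P['cy'])/P['fy'],1.])
    return c+d*(z-c[2])/d[2]
def proj(P,X):
    x=np.array(P['R'])@np.array(X,float)+P['t'];return P['fx']*x[0]/x[2]+P['cx'],P['fy']*x[1]/x[2]+P['cy']
def delta(target,o=None):
    "world target TCP -> tool-axis move"
    o=o or robot.get_obs();return np.array(o['ee_rot']).T@(np.array(target)-o['position'])
E
python3 - <<'E'
from h import *
P=camrig.camera_params("top")
for n,u,v,z in[("brown",267,197,80),("rack",268,186,8),("wag",388,216,90),("capA",407,190,129),("capB",354,206,129)]:print(n,ray(P,u,v,z).round())
P=camrig.camera_params("wrist");o=robot.get_obs();R=np.array(P['R']);c=-R.T@P['t'];E=np.array(o['ee_rot'])
print(P['fx'],E.T@(c-o['position']),(E.T@R.T).round(3))
E
python3 inch.py '46 -30 0 0;46 -30 0 0;46 -30 0 0;46 -30 0 0;46 -30 0 0;46 -30 0 0;46 -30 0 0;46 -30 0 0;46 -30 0 0;46 -30 0 0' && python3 inch.py '0 0 0 0;0 0 0 0'
python3 - <<'E'
from h import *
import json
o=robot.get_obs();P=camrig.camera_params("wrist");a=camrig.capture("wrist")
cv2.imwrite('pics/w1.png',a[:,:,::-1]);print(o['position'],o['time'],o['force'])
json.dump({k:np.array(v).tolist() for k,v in P.items()},open('w1.json','w'))
E
```

```text
time: 1.35
position: [548.8, -182.3, 219.3]
ee_rot: [[0.947, 0.321, -0.0], [0.321, -0.947, -0.0], [-0.0, -0.0, -1.0]]
force: [0.4, -0.3, -0.3]
grip_width: 0.996
finger_force: 0.0
time: 1.6
position: [547.2, -184.4, 219.1]
ee_rot: [[0.947, 0.321, -0.001], [0.321, -0.947, -0.001], [-0.002, 0.0, -1.0]]
force: [-0.6, -0.3, 0.6]
grip_width: 0.996
finger_force: 0.0
[ 547.24668934 -184.4244743   219.07492069] 1.6 [-0.57964124 -0.26179653  0.64748516]
```

View pics/w1.png

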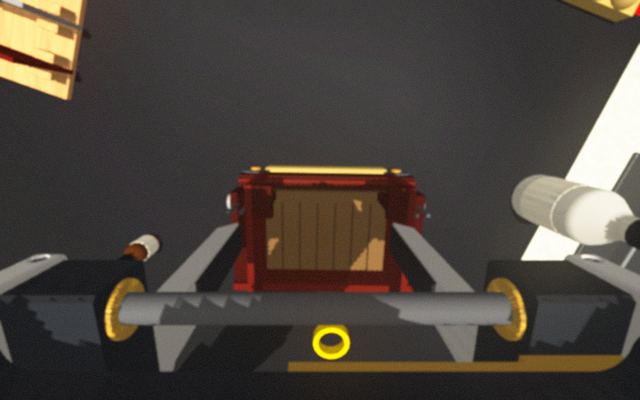

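The wrist view shows the wagon front edge-on (caps at about (250,183) and (400,181)), with the groove and yellow ledge/axle at row ~170. I'll enlarge this.

```bash
python3 -c "
import cv2;a=cv2.imread('pics/w1.png')[155:255,228:428];a=cv2.convertScaleAbs(a,alpha=1.6,beta=15);cv2.imwrite('pics/w1c.png',cv2.resize(a,None,fx=4,fy=4,interpolation=cv2.INTER_CUBIC))"
```

```text
(no output)
```

View pics/w1c.png

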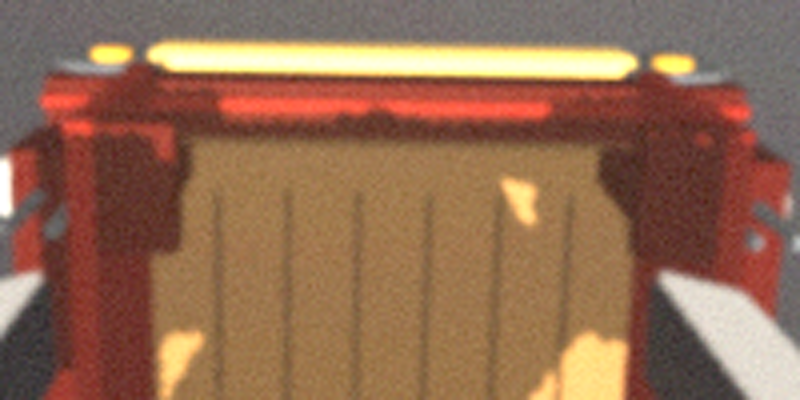

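Run:
```python
from h import *
import json
P=json.load(open('w1.json'));a=cv2.imread('pics/w1.png').astype(float)
f=lambda u,v,z:ray(P,228+u/4,155+v/4,z)
# deck edge: strongest G rise between rows 186..196
pts=[]
for c in range(280,372,2):
    col=cv2.GaussianBlur(a,(5,3),0)[183:200,c,1];g=np.diff(col);k=g.argmax()
    s=slice(max(k-1,0),k+2);r=183.5+(np.arange(len(g))[s]*g[s]).sum()/g[s].sum()
    pts.append((c,r))
pts=np.array(pts);w=np.array([ray(P,c,r,55)[:2] for c,r in pts])
vx,vy,x0,y0=cv2.fitLine(w.astype(np.float32),cv2.DIST_HUBER,0,.01,.01).ravel()
if vy>0:vx,vy=-vx,-vy
wy=np.array([vx,vy]);wx=np.array([vy,-vx]);print('rows',pts[::8].round(1).tolist(),'wy',wy,'wx',wx,'yaw',np.arctan2(wx[1],wx[0]))
res=(w-[x0,y0])@wx;print('res',res.std())
for n,u,v,z in[('capL in',182,200,129),('capR in',637,200,129),('wallL',95,200,129),('wallR',725,200,129),('capL front',135,128,129),('capR front',680,138,129),('lip top',225,100,50),('lip',550,108,50),('deckL',300,140,55),('deckR',500,144,55)]:
    p=f(u,v,z)[:2];print(n,'along wy',((p-[x0,y0])@wy).round(1),'x rel deck edge',((p-[x0,y0])@wx).round(1))
print(x0,y0)
```

```text
rows [[280.0, 189.4], [296.0, 189.4], [312.0, 189.5], [328.0, 190.4], [344.0, 190.5], [360.0, 190.5]] wy [ 0.305836   -0.95208424] wx [-0.95208424 -0.305836  ] yaw -2.8307765
res 1.8662208370484668
capL in along wy -42.8 x rel deck edge -2.2
capR in along wy 57.1 x rel deck edge -3.8
wallL along wy -61.9 x rel deck edge -1.9
wallR along wy 76.4 x rel deck edge -4.1
capL front along wy -52.7 x rel deck edge -18.2
capR front along wy 65.4 x rel deck edge -17.8
lip top along wy -41.1 x rel deck edge -9.7
lip along wy 50.6 x rel deck edge -8.8
deckL along wy -19.7 x rel deck edge 0.4
deckR along wy 36.3 x rel deck edge 0.7
547.76685 -191.36789
```

The crop shows the caps (inner sides at crop cols 182/637), the lit lip at row ~105 and the deck edge at row ~140. The centre along the groove is consistent. Across it is uncertain by ~2 mm, so I'll take a vertical look.

```bash
python3 inch.py '-34 4 22 0;-34 3 22 0;0 0 0 0;0 0 0 0;0 0 0 0'
python3 - <<'E'
from h import *
import json
o=robot.get_obs();P=camrig.camera_params("wrist");a=camrig.capture("wrist")
cv2.imwrite('pics/w2.png',a[:,:,::-1])
json.dump({k:np.array(v).tolist() for k,v in P.items()},open('w2.json','w'))
x,y=proj(P,(550,-196,50));x=int(x);y=int(y);print(x,y)
u0,v0=x-100,y-45;print(u0,v0)
c=cv2.convertScaleAbs(a[v0:v0+120,u0:u0+200,::-1],alpha=1.8,beta=15);cv2.imwrite('pics/w2c.png',cv2.resize(c,None,fx=4,fy=4,interpolation=cv2.INTER_CUBIC))
E
```

```text
time: 2.28
position: [487.1, -212.5, 176.2]
ee_rot: [[0.947, 0.321, 0.002], [0.321, -0.947, -0.0], [0.002, 0.001, -1.0]]
force: [0.6, -0.1, 0.1]
grip_width: 1.001
finger_force: 0.0
319 130
219 85
```

View pics/w2c.png

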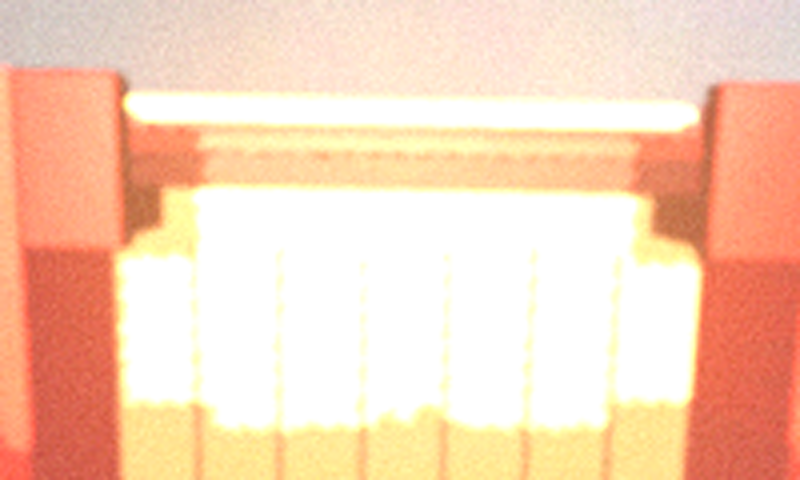

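Run:
```python
from h import *
import json
P=json.load(open('w2.json'))
f=lambda u,v,z:ray(P,219+u/4,85+v/4,z)[:2]
cf=[f(60,70,129),f(760,85,129)];cb=[f(70,247,129),f(750,260,129)]
de=[f(200,187,55),f(640,193,55)];li=[f(200,153,50),f(635,158,50)]
for n,(p,q) in(('capf',cf),('capb',cb),('deck',de),('lip in',li)):
    d=q-p;d/=np.linalg.norm(d);print(n,'wy',d.round(4),'yaw',np.arctan2(-d[0],d[1]))
wy=np.array([.2985,-.9544]);wy=sum([(q-p)/np.linalg.norm(q-p) for p,q in(cf,cb,de,li)]);wy/=np.linalg.norm(wy);wx=np.array([wy[1],-wy[0]])
print(wy)
for n,(p,q),x in(('capf',cf,-17),('capb',cb,13),('deck',de,4.5),('lip in',li,-4.5)):
    print(n,'groove wx coordinate',p@wx-x,q@wx-x)
ci=[f(122,160,129)@wy,f(715,160,129)@wy];print('centre wy',np.mean(ci),np.diff(ci))
s=np.mean([ (p@wx+q@wx)/2-x for (p,q),x in((cf,-17),(cb,13),(de,4.5),(li,-4.5))])
c=wx*s+wy*np.mean(ci);print('groove xy',c,'view1 centre',np.array([547.767,-191.368])+7.2*np.array([.3058,-.952]))
```

```text
capf wy [ 0.3016 -0.9534] yaw -2.8351754513589595
capb wy [ 0.3029 -0.953 ] yaw -2.833848789602572
deck wy [ 0.3083 -0.9513] yaw -2.8281680083248757
lip in wy [ 0.3104 -0.9506] yaw -2.8259517674658623
[ 0.30582674 -0.95208718]
capf groove wx coordinate -465.5710971600161 -465.0530012158382
capb groove wx coordinate -466.1389694369956 -465.7755508104468
deck groove wx coordinate -466.082054684962 -466.34973761414767
lip in groove wx coordinate -464.73380054939804 -465.22764128064364
centre wy 356.5039128873326 [101.55333344]
groove xy [ 552.33591317 -197.02483818] view1 centre [ 549.96876 -198.2224 ]
```

The vertical view gives the groove centre at (552.3, -197.0) and a wagon x-axis yaw of -2.831. Now I'll look at the rack.

```bash
python3 inch.py '30 -46 -4 0;30 -46 -4 0;30 -46 -4 0;30 -46 -4 0;30 -46 -4 0;30 -46 -4 0' && python3 inch.py '0 0 0 -0.18;0 0 0 -0.18;0 0 0 -0.18;0 0 0 -0.18;0 0 0 -0.18;0 0 0 -0.18;0 0 0 -0.165;0 0 0 0;0 0 0 0'
python3 - <<'E'
from h import *
import json
o=robot.get_obs();P=camrig.camera_params("wrist");a=camrig.capture("wrist")
cv2.imwrite('pics/w3.png',a[:,:,::-1]);print(o['joints'].round(2) if hasattr(o['joints'],'round') else o['joints'])
json.dump({k:np.array(v).tolist() for k,v in P.items()},open('w3.json','w'))
E
```

```text
time: 3.08
position: [568.6, 109.4, 200.1]
ee_rot: [[0.947, 0.322, 0.001], [0.322, -0.947, 0.0], [0.001, 0.0, -1.0]]
force: [0.8, -0.6, 0.6]
grip_width: 0.998
finger_force: 0.0
time: 4.2
position: [568.0, 107.1, 199.6]
ee_rot: [[0.002, 1.0, 0.0], [1.0, -0.002, 0.0], [0.0, 0.0, -1.0]]
force: [-0.4, -0.6, -0.1]
grip_width: 0.997
finger_force: 0.0
[-0.02  0.56 -0.32  1.74  0.22  0.87 -0.45]
```

View pics/w3.png

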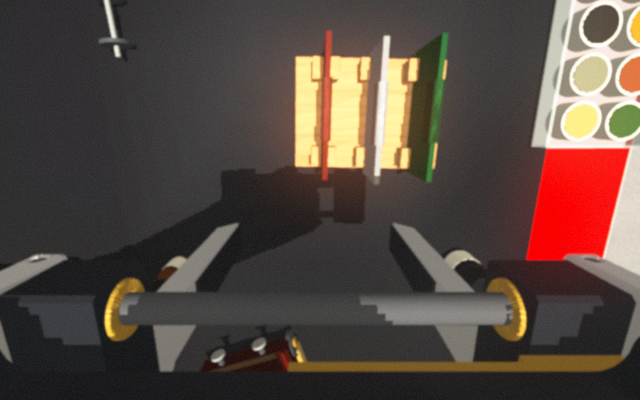

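The wrist view shows the brown panel's top edge running from about (328,32) to (325,180), with the thicker rail in the middle. The grey panel is at col ~383 and the green at ~437. I'll fit the brown one.

Run:
```python
from h import *
import json
P=json.load(open('w3.json'));a=cv2.imread('pics/w3.png');h=cv2.cvtColor(a,cv2.COLOR_BGR2HSV)
m=(((h[...,0]<6)|(h[...,0]>172))&(h[...,1]>130)&(h[...,2]>50)).astype(np.uint8);m[:, :300]=0;m[:,345:]=0;m[190:]=0
n,l,s,c=cv2.connectedComponentsWithStats(m);k=1+s[1:,4].argmax();m=l==k;print(s[k])
ed=[]
for r in range(s[k][1],s[k][1]+s[k][3],6):
    x=np.where(m[r])[0];ed.append((r,x.min(),x.max()+1))
print(ed)
for nm,v,u in(('far end',s[k][1],None),('near',s[k][1]+s[k][3],None)):
    print(nm,ray(P,326.5,v,80).round(1))
```

```text
[324  30   8  48 244]
[(30, np.int64(327), np.int64(330)), (36, np.int64(325), np.int64(332)), (42, np.int64(325), np.int64(332)), (48, np.int64(325), np.int64(332)), (54, np.int64(325), np.int64(332)), (60, np.int64(326), np.int64(329)), (66, np.int64(325), np.int64(329)), (72, np.int64(325), np.int64(329))]
far end [579.2 254.1  80. ]
near [579.5 215.6  80. ]
```

Run:
```python
from h import *
import json
P=json.load(open('w3.json'));a=cv2.imread('pics/w3.png').astype(float)
m=((a[...,2]>45)&(a[...,1]<.5*a[...,2])).astype(np.uint8);m[:, :310]=0;m[:,342:]=0;m[195:]=0
rows=np.where(m.sum(1)>1)[0];print(rows.min(),rows.max())
for r in range(rows.min(),rows.max()+1,5):
    x=np.where(m[r])[0];print(r,x.min() if len(x) else '',x.max()+1 if len(x) else '',end=' | ')
print()
for r in (40,70,105,140,170):print(r,a[r,316:338].astype(int)[:,[2,1]].tolist())
```

```text
31 180
31 326 332 | 36 326 332 | 41 325 332 | 46 325 331 | 51 325 331 | 56 324 330 | 61 325 329 | 66 324 329 | 71 325 329 | 76 324 329 | 81 324 331 | 86 324 331 | 91 323 330 | 96 323 330 | 101 323 330 | 106 323 330 | 111 323 330 | 116 323 330 | 121 323 330 | 126 322 329 | 131 322 329 | 136 322 329 | 141 323 328 | 146 322 327 | 151 322 327 | 156 322 327 | 161 322 327 | 166 322 327 | 171 322 328 | 176 321 328 | 
40 [[90, 76], [87, 76], [90, 75], [95, 79], [90, 77], [88, 75], [91, 77], [95, 77], [98, 62], [135, 65], [171, 67], [186, 73], [197, 82], [193, 76], [187, 79], [162, 77], [114, 78], [95, 78], [92, 75], [92, 75], [96, 81], [88, 77]]
70 [[255, 245], [255, 244], [255, 242], [254, 224], [233, 170], [193, 134], [178, 120], [153, 96], [147, 74], [174, 75], [198, 85], [204, 89], [210, 93], [228, 127], [252, 202], [255, 242], [255, 245], [255, 245], [255, 245], [255, 245], [255, 243], [255, 241]]
105 [[227, 162], [200, 139], [188, 129], [192, 135], [184, 123], [168, 105], [161, 88], [176, 88], [201, 94], [216, 97], [225, 100], [228, 104], [224, 107], [206, 97], [201, 110], [238, 170], [254, 222], [255, 240], [255, 242], [255, 243], [255, 243], [255, 242]]
140 [[200, 141], [202, 142], [198, 138], [197, 135], [182, 122], [167, 96], [165, 80], [187, 82], [207, 89], [214, 93], [216, 94], [210, 94], [214, 113], [231, 151], [250, 199], [255, 232], [255, 241], [255, 241], [255, 240], [255, 238], [255, 239], [255, 238]]
170 [[77, 48], [83, 53], [80, 53], [84, 56], [94, 59], [114, 54], [150, 60], [182, 70], [192, 72], [192, 71], [184, 73], [161, 73], [126, 79], [102, 75], [100, 74], [102, 75], [101, 73], [99, 69], [91, 61], [85, 53], [83, 51], [81, 55]]
```

Run:
```python
from h import *
import json
P=json.load(open('w3.json'))
A=ray(P,328.6,40,80);B=ray(P,324.7,170,80);print(A,B,'slope dx/dy',(A-B)[0]/(A-B)[1])
print('ends',ray(P,328.7,31,80),ray(P,324.5,180.5,80),'rail',ray(P,327.2,79.5,80),ray(P,326,138.5,80),'mid',ray(P,326.8,105,80))
print('center', (ray(P,328.7,31,80)+ray(P,324.5,180.5,80))/2)
```

```text
[581.09679252 246.31051745  80.        ] [578.41207715 133.55544919  80.        ] slope dx/dy 0.02381015242467566
ends [581.11833898 253.32326687  80.        ] [578.28066666 123.39733804  80.        ] rail [580.14635304 214.40180395  80.        ] [579.44305956 163.01257006  80.        ] mid [579.95755978 192.76637081  80.        ]
center [579.69950282 188.36030245  80.        ]
```

```bash
python3 inch.py '40 6 0 0.021;41 5.5 0 0;0 0 40 0;0 0 40 0;0 0 10 0;0 0 0 0;0 0 0 0' 0.4
python3 - <<'E'
from h import *
P=[]
for i in range(1):
    o=robot.get_obs();print(o['position'],o['ee_rot'][:2],delta([579.7,188.4,90.5],o))
E
```

```text
time: 5.12
position: [581.3, 188.3, 111.1]
ee_rot: [[0.021, 1.0, 0.003], [1.0, -0.021, 0.001], [0.001, 0.003, -1.0]]
force: [0.9, 0.0, 0.2]
grip_width: 0.398
finger_force: 0.0
[581.25668189 188.26305199 111.13064036] [[ 0.02059081  0.99978413  0.00277555]
 [ 0.99978736 -0.02059383  0.00106412]] [ 0.08173757 -1.61596339 20.62637429]
```

```bash
python3 inch.py '0 -0.5 10 0;0 0 9.5 0;0 0 0 0' && python3 inch.py '0 0 0 0;0 0 0 0;0 0 0 0;0 0 0 0' 0 15 && python3 inch.py '0 0 -10 0;0 0 -10 0;0 0 0 0'
```

```text
time: 5.5
position: [578.8, 187.4, 89.0]
ee_rot: [[0.02, 1.0, -0.002], [1.0, -0.02, -0.001], [-0.001, -0.002, -1.0]]
force: [-0.2, -0.1, -0.2]
grip_width: 0.4
finger_force: 0.0
time: 6.0
position: [579.7, 187.8, 90.2]
ee_rot: [[0.02, 1.0, 0.0], [1.0, -0.02, 0.0], [0.0, 0.0, -1.0]]
force: [0.5, -1.2, 0.3]
grip_width: 0.094
finger_force: 15.0
time: 6.38
position: [580.4, 188.2, 111.4]
ee_rot: [[0.02, 1.0, 0.002], [1.0, -0.02, 0.001], [0.001, 0.002, -1.0]]
force: [-0.0, 0.2, -0.3]
grip_width: 0.09
finger_force: 15.0
```

```bash
python3 inch.py '0 0 2 0;0 -7.4 0.3 0;0 -5.9 0.7 0;0 -5.8 1.3 0;0 -5.7 1.8 0;0 -5.4 2.3 0;0 0 0 0' - 15 && python3 inch.py '0 0 0 0;0 0 -20 0;0 0 -30 0;0 0 -30 0;0 0 0 0' - 25
python3 - <<'E'
from h import *
import json
o=robot.get_obs();print(o['joints'])
P=camrig.camera_params("wrist");a=camrig.capture("wrist");b=camrig.capture("scene")
json.dump({k:np.array(v).tolist() for k,v in P.items()},open('w4.json','w'))
cv2.imwrite('pics/w4.png',a[:,:,::-1]);cv2.imwrite('pics/s4.png',b[:,:,::-1])
x,y=map(int,proj(camrig.camera_params("scene"),o['position']));print(x,y)
c=cv2.resize(b[y-50:y+70,x-70:x+70,::-1],None,fx=4,fy=4,interpolation=cv2.INTER_CUBIC)
d=np.zeros((480,240,3),np.uint8);w=cv2.resize(a[150:400:1,200:450,::-1],(240,240));d[:240]=w
cv2.imwrite('pics/s4c.png',np.hstack([c,d]))
E
```

```text
time: 7.25
position: [547.8, 188.4, 101.3]
ee_rot: [[0.019, 1.0, -0.002], [1.0, -0.019, -0.001], [-0.001, -0.002, -1.0]]
force: [-1.1, 0.0, 3.5]
grip_width: 0.002
finger_force: 9.4
time: 7.88
position: [550.9, 189.0, 183.4]
ee_rot: [[0.02, 1.0, 0.004], [1.0, -0.02, 0.002], [0.002, 0.004, -1.0]]
force: [0.5, -0.7, -0.1]
grip_width: -0.0
finger_force: 0.0
[-0.17778103  0.5854483  -0.31218588  1.74920242  0.23064692  0.83841522
 -0.61590659]
362 223
```

View pics/s4c.png

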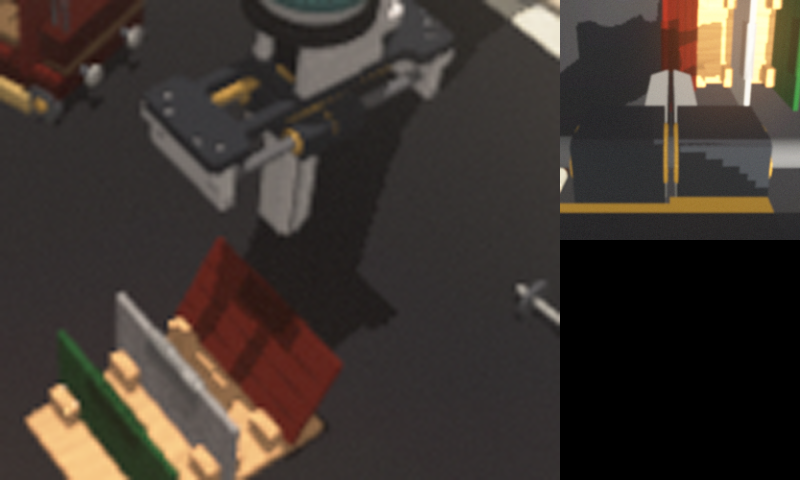

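The crop shows the panel slipped out of the pinch. It now lies leaning towards the robot on its rack blocks, about 30 degrees by eye, and nothing else moved. I'll measure that pose from two wrist views, then decide on the new pinch.

```bash
cat > shot.py <<'E'
from h import *
import json,sys
n=sys.argv[1]
P=camrig.camera_params("wrist");a=camrig.capture("wrist");cv2.imwrite(f'pics/{n}.png',a[:,:,::-1])
json.dump({k:np.array(v).tolist() for k,v in P.items()},open(f'{n}.json','w'))
E
python3 inch.py '-40 25 0 0;-40 25 0 0;0 0 0 0;0 0 0 0' 0.4 15|head -2 && python3 shot.py w5 && python3 inch.py '0 -45 0 0;0 -45 0 0;0 0 0 0;0 0 0 0' |head -2 && python3 shot.py w6
python3 - <<'E'
import cv2,numpy as np
a=cv2.imread('pics/w5.png')[0:200,170:470];b=cv2.imread('pics/w6.png')[0:200,170:470]
cv2.imwrite('pics/w56.png',cv2.resize(np.hstack([a,b]),(800,267),interpolation=cv2.INTER_CUBIC) if 0 else np.vstack([cv2.resize(x,(450,300),interpolation=cv2.INTER_CUBIC) for x in(a,b)]))
E
```

```text
time: 8.48
position: [596.6, 107.8, 180.2]
time: 9.02
position: [508.3, 110.4, 181.9]
```

View pics/w56.png

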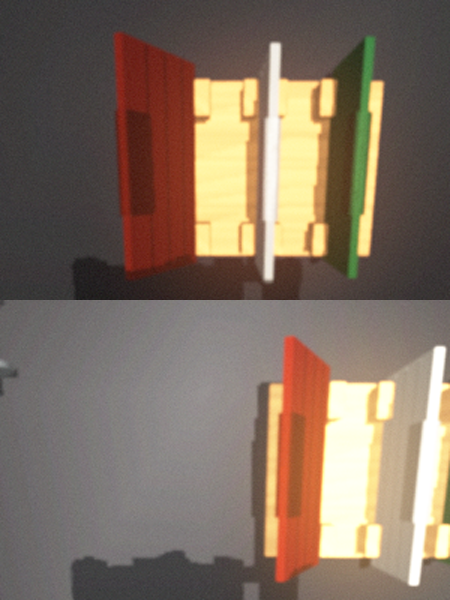

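Both views show the panel leaning left (towards the robot). Its top edge runs (116,34)-(127,278) in the upper crop and (287,37)-(278,281) in the lower one. Its lower edge is just inside the blocks. I'll triangulate.

Run:
```python
from h import *
import json
P5,P6=[json.load(open(f'w{i}.json')) for i in(5,6)]
def M(P):return np.array([[P['fx'],0,P['cx']],[0,P['fy'],P['cy']],[0,0,1]])@np.c_[P['R'],P['t']]
def tri(a,b):
    g=lambda q:np.array([[q[0]/1.5+170],[q[1]/1.5]])
    X=cv2.triangulatePoints(M(P5),M(P6),g(a),g(b)).ravel();return (X[:3]/X[3]).round(1)
for n,a,b in(('Tfar',(118,34),(289,37)),('Tnear',(127,277),(278,281)),('Bfar',(194,65),(330,67)),('Bnear',(196,261),(319,262)),('greyTfar',(276,42),(441,47)),('greyTnear',(268,281),(414,285))):print(n,tri(a,b))
```

```text
Tfar [549.2 253.9  87.1]
Tnear [545.2 125.8  88.2]
Bfar [585.1 252.7  27.1]
Bnear [582.4 125.3  28. ]
greyTfar [631.2 249.7  81.2]
greyTnear [627.8 120.5  81.9]
```

```bash
python3 inch.py '40 22.5 0 0;40 22.5 0 0;0 0 40 0;0 0 0 0;0 0 0 0' 0.4 10
python3 - <<'E'
from h import *
print(delta([555,189.9,96]))
E
```

```text
time: 9.7
position: [555.0, 188.0, 142.1]
ee_rot: [[0.021, 1.0, 0.001], [1.0, -0.021, 0.0], [0.0, 0.001, -1.0]]
force: [0.1, 0.1, 0.2]
grip_width: 0.403
finger_force: 0.0
[ 1.85877743 -0.10804101 46.11410227]
```

```bash
python3 inch.py '1 0 23 0;0.5 0 23 0;0 0 0 0' && python3 inch.py '0 0 0 0;0 0 0 0;0 0 0 0;0 0 0 0' 0.15 6 && python3 inch.py '0 0 -4 0;0 0 0 0' && python3 shot.py w7 && python3 -c "
import cv2;a=cv2.imread('pics/w7.png');cv2.imwrite('pics/w7c.png',cv2.resize(a[100:320,220:440],None,fx=2.5,fy=2.5))"
```

```text
time: 10.07
position: [554.3, 189.1, 95.7]
ee_rot: [[0.021, 1.0, -0.001], [1.0, -0.021, -0.001], [-0.001, -0.001, -1.0]]
force: [-0.4, -0.2, 0.7]
grip_width: 0.394
finger_force: 0.0
time: 10.58
position: [554.6, 189.9, 96.0]
ee_rot: [[0.02, 1.0, 0.001], [1.0, -0.02, 0.0], [0.0, 0.001, -1.0]]
force: [0.0, -1.0, -0.5]
grip_width: 0.15
finger_force: 0.1
time: 10.82
position: [554.7, 189.9, 100.0]
ee_rot: [[0.02, 1.0, 0.001], [1.0, -0.02, 0.0], [0.0, 0.001, -1.0]]
force: [-0.6, 0.2, 0.6]
grip_width: 0.15
finger_force: 0.1
```

```bash
python3 inch.py '0 0 -1 0;0 0 0 0' 0.12 3|sed -n '1,2p;5,6p' && python3 inch.py '0 0 0 0;0 0 0 0' 0.05 3 |sed -n '1,2p;4,6p'
```

```text
time: 11.12
position: [554.4, 189.8, 100.6]
grip_width: 0.121
finger_force: 0.1
time: 11.38
position: [554.3, 189.8, 100.5]
force: [0.2, -0.1, 0.3]
grip_width: 0.098
finger_force: 2.8
```

```bash
cat > lean.py <<'E'
from h import *
import sys
o=robot.get_obs();P=camrig.camera_params("wrist");a=camrig.capture("wrist")
cv2.imwrite(f'pics/{sys.argv[1]}.png',a[:,:,::-1]);f=a.astype(float)
m=((f[...,0]>35)&(f[...,1]<.55*f[...,0])&(f[...,2]<.55*f[...,0])).astype(np.uint8)
m=cv2.morphologyEx(m,cv2.MORPH_OPEN,np.ones((3,3)))
n,l,s,c=cv2.connectedComponentsWithStats(m)
print([q.tolist() for q in s[1:] if q[4]>60], proj(P,(554,254,90)),proj(P,(580,254,26)))
for r in range(0,170,10):
    x=np.where(m[r,200:450])[0]+200
    if len(x):print(r,x.min(),x.max(),len(x))
E
python3 lean.py w8
```

```text
[[308, 131, 43, 160, 3263], [332, 209, 15, 19, 208], [619, 246, 21, 28, 429]] (np.float64(310.16341977432137), np.float64(133.55403666082032)) (np.float64(344.97824876290247), np.float64(129.95344884658104))
140 311 349 39
150 311 349 39
160 311 348 38
```

```bash
python3 inch.py '0 0 0 0;0 0 2.5 0;0 0 0 0' 0.135 3|sed -n '1,2p;5,6p' && python3 inch.py '0 0 0 0;0 0 0 0' 0.05 3 |sed -n '1,2p;4,6p' && python3 lean.py w9
```

```text
time: 11.8
position: [554.2, 189.7, 97.8]
grip_width: 0.137
finger_force: 0.0
time: 12.05
position: [554.5, 189.7, 98.0]
force: [0.1, 0.3, -1.3]
grip_width: 0.11
finger_force: 2.7
[[308, 131, 43, 160, 3393], [337, 210, 10, 17, 150], [621, 248, 19, 26, 373]] (np.float64(309.8064299130504), np.float64(133.65386692045328)) (np.float64(345.05560433223974), np.float64(129.9899843072384))
140 310 349 40
150 310 349 40
160 310 348 39
```

```bash
python3 inch.py '0 0 0 0;0 0 0 0;0 0 0 0' 0 12 |sed -n '1,2p;4,6p' && python3 lean.py w10 && python3 inch.py '0 0 -3 0;0 0 -3 0;0 0 -4 0;0 0 0 0' - 15 |sed -n '1,2p;4,6p' && python3 lean.py w11
```

```text
time: 12.48
position: [554.4, 189.8, 98.1]
force: [0.8, 0.3, -0.6]
grip_width: 0.102
finger_force: 11.2
[[307, 131, 44, 160, 3305], [332, 209, 16, 19, 199], [621, 247, 19, 27, 375]] (np.float64(309.9288610859452), np.float64(133.73679055074342)) (np.float64(345.1426001611474), np.float64(130.05567627392034))
140 310 349 40
150 310 349 40
160 310 348 39
time: 13.02
position: [554.7, 189.9, 108.6]
force: [-0.5, 0.1, 0.0]
grip_width: 0.102
finger_force: 13.7
[[307, 131, 43, 160, 3479], [331, 198, 16, 29, 243], [611, 244, 29, 30, 622]] (np.float64(309.8260595790375), np.float64(133.36080031902696)) (np.float64(343.519325956462), np.float64(129.95675929133955))
140 310 348 39
150 310 348 39
160 310 347 38
```

The panel stays in the pinch while leaning (its image is unchanged as the hand rises). I'll lift it clear and measure again.

```bash
python3 inch.py '0 0 -10 0;0 0 -15 0;0 0 -20 0;0 0 -20 0;0 0 -10 0;0 0 0 0;0 0 0 0' - 20 |sed -n '1,2p;4,6p' && python3 lean.py w12
```

```text
time: 13.95
position: [554.0, 189.5, 182.6]
force: [-0.2, -0.9, -0.6]
grip_width: 0.101
finger_force: 18.4
[[593, 0, 47, 20, 890], [306, 131, 44, 160, 4282], [544, 218, 95, 75, 3721], [535, 324, 14, 11, 128], [533, 337, 13, 10, 117], [176, 339, 18, 19, 196]] (np.float64(312.2570918283513), np.float64(129.726280110586)) (np.float64(337.8739186693247), np.float64(127.76893388144441))
140 309 348 40
150 309 348 40
160 309 347 39
```

```bash
python3 -c "
import cv2;a=cv2.imread('pics/w12.png');a=cv2.convertScaleAbs(a,alpha=1.5,beta=10);cv2.imwrite('pics/w12c.png',cv2.resize(a[115:305,260:400],None,fx=3.1,fy=3.1,interpolation=cv2.INTER_CUBIC))"; python3 -c "
from h import *;P=camrig.camera_params('wrist');print(P['cx'],P['cy'])"
```

```text
315.1193667919804 198.2136166177989
```

View pics/w12c.png

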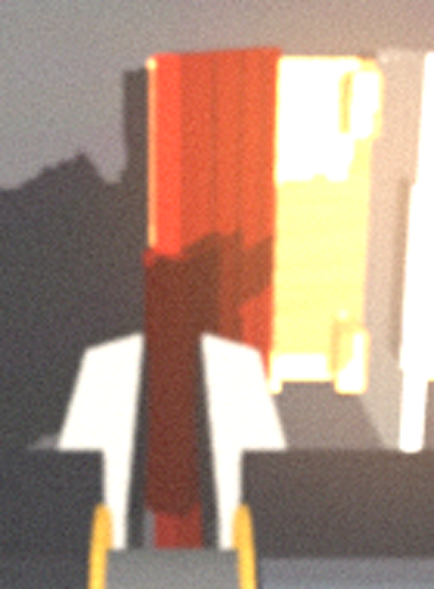

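The leaning panel is held square in the hand at about 20.6° (edge cols 310→350, no yaw). In the tool frame its bottom middle is at roughly (1.3, 24.7, 79). Now I turn it round and carry it to the wagon.

```bash
python3 inch.py '0 0 0 0.1;0 0 0 0.16;0 0 0 0.16;0 0 0 0.16;0 0 0 0.16;0 0 0 0.16;0 0 0 0.16;0 0 0 0.16;0 0 0 0.16;0 0 0 0.16' |sed -n '2,6p'&& python3 inch.py '0 0 0 0.16;0 0 0 0.16;0 0 0 0.16;0 0 0 0.16;0 0 0 0.16;0 0 0 0.16;0 0 0 0.16;0 0 0 0.15;0 0 0 0;0 0 0 0'|sed -n '1,6p' && python3 lean.py w13
python3 - <<'E'
from h import *
o=robot.get_obs();print(o['joints'])
wx=np.array([-.952,-.306,0]);print(delta(np.array([575.4,-188.2,182])-50*wx,o))
E
```

```text
position: [553.9, 189.8, 182.3]
ee_rot: [[1.0, 0.006, -0.001], [0.006, -1.0, -0.001], [-0.001, 0.001, -1.0]]
force: [-0.6, 0.2, -0.3]
grip_width: 0.101
finger_force: 18.4
time: 16.5
position: [554.1, 189.9, 182.7]
ee_rot: [[0.309, -0.951, -0.001], [-0.951, -0.309, -0.0], [0.0, 0.001, -1.0]]
force: [0.4, -0.3, 0.1]
grip_width: 0.099
finger_force: 18.4
[[0, 0, 78, 67, 4218], [531, 42, 17, 26, 240], [308, 131, 43, 161, 4387], [0, 235, 49, 36, 968]] (np.float64(295.2073762376687), np.float64(267.9405059734136)) (np.float64(276.8845200061685), np.float64(235.1845238077806))
140 311 349 39
150 311 349 39
160 310 349 40
[-0.68022593  0.62380082  0.48413252  1.75065546 -0.36741292  0.8585994
 -2.85821341]
[366.22452964  46.4851921    0.82493908]
```

```bash
python3 inch.py '20 3 0 0;40 5 0 0;40 5 0 0;40 5 0 0;40 5 0 0;40 5 0 0;40 5 0 0;40 5 0 0;40 5 0 0;26 3.5 0 0' |sed -n '2p;5,6p'&& python3 inch.py '0 0 0 0;0 0 0 0'|sed -n '1,6p' && python3 lean.py w14
python3 - <<'E'
from h import *
o=robot.get_obs();print(o['joints'])
wx=np.array([-.952,-.306,0]);print(delta(np.array([575.4,-188.2,134])-50*wx,o))
E
```

```text
position: [621.4, -177.7, 183.4]
grip_width: 0.095
finger_force: 18.4
time: 18.05
position: [621.8, -172.2, 182.9]
ee_rot: [[0.307, -0.952, -0.001], [-0.952, -0.307, 0.001], [-0.001, 0.0, -1.0]]
force: [0.7, 0.9, -0.8]
grip_width: 0.1
finger_force: 18.4
[[369, 83, 207, 209, 16767], [21, 123, 102, 170, 11883], [307, 130, 44, 162, 4625], [83, 324, 11, 27, 210]] (np.float64(262.3552717181746), np.float64(538.6139325416847)) (np.float64(252.41842090246186), np.float64(474.87279169484975))
90 382 449 44
100 380 449 69
110 380 449 69
120 376 449 74
130 341 437 67
140 309 436 103
150 309 393 59
160 309 392 59
[-0.03061946  0.69918728  0.44504725  1.57738986 -0.35021366  0.94576922
 -2.29840344]
[ 1.72559391 -0.40934118 48.96531379]
```

```bash
python3 inch.py '1 0 12 0;0.5 0 12 0;0 0 12 0;0 0 12 0;0 0 0 0;0 0 0 0' |sed -n '1,6p'
python3 - <<'E'
from h import *
o=robot.get_obs()
wx=np.array([-.952,-.306,0]);print(delta(np.array([575.4,-188.2,134])+.8*wx,o))
E
```

```text
time: 18.85
position: [623.0, -174.5, 135.3]
ee_rot: [[0.306, -0.952, 0.0], [-0.952, -0.306, -0.0], [0.0, -0.0, -1.0]]
force: [0.6, 0.5, -0.6]
grip_width: 0.099
finger_force: 18.4
[-1.53901301 50.31610804  1.24608388]
```

```bash
python3 inch.py '0 10 0 0;-0.5 12 0 0;0 12 0 0;0 8 0 0;0 0 0 0;0 0 0 0' |sed -n '1,6p'&& python3 lean.py w15
python3 - <<'E'
from h import *
wx=np.array([-.952,-.306,0]);print(delta(np.array([575.4,-188.2,134])+.8*wx))
import cv2
a=cv2.imread('pics/w15.png');a=cv2.convertScaleAbs(a,alpha=1.6,beta=10);cv2.imwrite('pics/w15c.png',cv2.resize(a[75:275,200:466],None,fx=3,fy=3,interpolation=cv2.INTER_CUBIC))
E
```

```text
time: 19.6
position: [583.1, -186.5, 135.2]
ee_rot: [[0.307, -0.952, 0.001], [-0.952, -0.307, 0.0], [0.0, -0.001, -1.0]]
force: [-0.3, 0.0, -0.5]
grip_width: 0.097
finger_force: 18.4
[[307, 77, 267, 215, 22289], [0, 142, 51, 128, 5203], [437, 326, 91, 22, 1848]] (np.float64(216.60256154778358), np.float64(599.7659179481046)) (np.float64(212.67069769240868), np.float64(518.8022614695788))
80 365 449 76
90 343 449 98
100 343 449 99
110 342 449 108
120 337 449 113
130 341 396 56
140 309 397 89
150 309 396 88
160 309 359 51
[-0.68642521  8.75367153  1.10896606]
```

View pics/w15c.png

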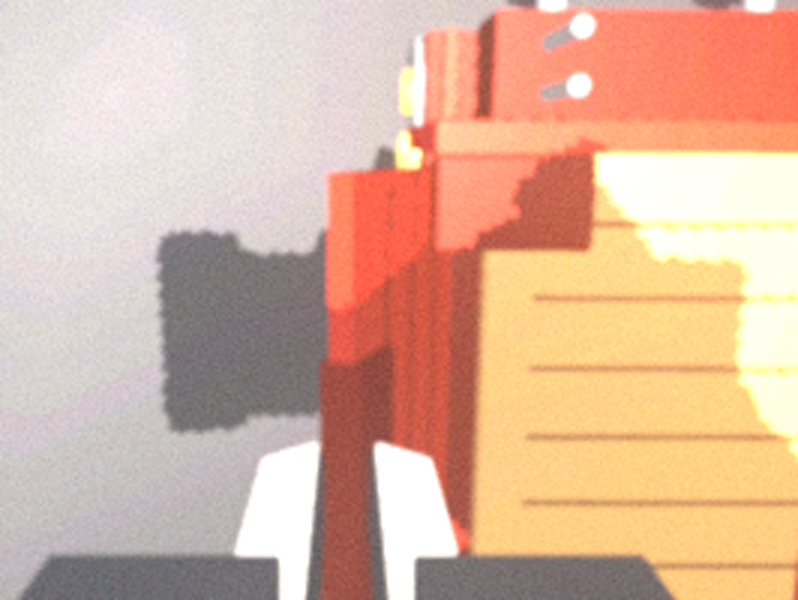

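The crop shows the leaning panel's end at (328,175), correctly inset from the end wall, with the cap front at col 435 and the deck edge at col 478. Three estimates put the remaining inward move at 7–10 mm, so I go 8.2 and lower.

```bash
python3 inch.py '0 4 0 0;0 4.2 0 0;0 0 0 0' |sed -n '1,6p'&& python3 inch.py '0 0 3 0;0 0 3 0;0 0 0 0' |sed -n '1,6p'
```

```text
time: 20.02
position: [574.4, -189.4, 135.1]
ee_rot: [[0.306, -0.952, -0.0], [-0.952, -0.306, -0.0], [-0.0, 0.0, -1.0]]
force: [-0.3, -0.5, 0.1]
grip_width: 0.101
finger_force: 18.4
time: 20.4
position: [574.7, -189.1, 128.7]
ee_rot: [[0.307, -0.952, -0.001], [-0.952, -0.307, 0.0], [-0.0, 0.001, -1.0]]
force: [0.1, 0.0, -1.6]
grip_width: 0.102
finger_force: 18.4
```

```bash
python3 inch.py '0 0 1.5 0;0 0 1 0;0 0 0 0' |sed -n '1,6p'
```

```text
time: 20.78
position: [574.8, -189.2, 126.5]
ee_rot: [[0.307, -0.952, -0.0], [-0.952, -0.307, 0.0], [-0.0, 0.0, -1.0]]
force: [0.2, 0.1, -1.7]
grip_width: 0.1
finger_force: 18.4
```

```bash
python3 inch.py '0 0 1.2 0;0 0 0 0' |sed -n '2p;4,6p';python3 inch.py '0 0 1.2 0;0 0 0 0' |sed -n '2p;4,6p'
```

```text
position: [574.8, -189.1, 125.3]
force: [-0.3, -0.1, -1.4]
grip_width: 0.099
finger_force: 18.4
position: [574.8, -189.1, 124.1]
force: [-0.3, 0.0, -0.4]
grip_width: 0.099
finger_force: 18.4
```

```bash
python3 inch.py '0 0 1 0;0 0 0 0' |sed -n '2p;4,6p';python3 inch.py '0 0 1 0;0 0 0 0' |sed -n '2p;4,6p'; python3 lean.py w16|tail -4
```

```text
position: [574.8, -189.1, 123.1]
force: [0.4, -0.9, 0.6]
grip_width: 0.099
finger_force: 18.4
position: [575.1, -189.1, 122.3]
force: [-0.6, 0.3, 0.8]
grip_width: 0.096
finger_force: 18.6
130 332 388 57
140 309 387 79
150 309 386 78
160 309 385 75
```

Contact force shows the panel's bottom is on the groove floor with the panel still leaning. Next I open the fingers into a loose cage, go a little deeper, and swing the top inwards with the outer finger.

```bash
python3 inch.py '0 0 1 0;0 1 2 0;0 1 1.5 0;0 0 0 0' 0.16 40 |sed -n '1,6p'; python3 lean.py w17|tail -4; python3 inch.py '0 4 0 0;0 4 0 0;0 4 0 0;0 0 0 0' |sed -n '1,6p'; python3 lean.py w18 |tail -4
```

```text
time: 22.32
position: [572.6, -189.9, 117.5]
ee_rot: [[0.306, -0.952, -0.001], [-0.952, -0.306, 0.0], [-0.0, 0.0, -1.0]]
force: [-0.0, 0.2, -0.5]
grip_width: 0.158
finger_force: 0.0
130 327 385 59
140 305 384 80
150 305 383 79
160 305 382 78
time: 22.88
position: [562.6, -193.2, 118.0]
ee_rot: [[0.307, -0.952, 0.002], [-0.952, -0.307, 0.0], [0.001, -0.002, -1.0]]
force: [4.3, 1.8, -0.9]
grip_width: 0.159
finger_force: 1.7
130 306 363 58
140 306 363 58
150 306 363 58
160 305 362 58
```

```bash
python3 inch.py '0 3 0 0;0 3 0 0;0 0 0 0' |sed -n '1,2p;4,6p';python3 inch.py '0 3 0 0;0 3 0 0;0 0 0 0' |sed -n '1,2p;4,6p'; python3 lean.py w19 |tail -4
```

```text
time: 23.3
position: [556.9, -195.3, 118.4]
force: [3.0, 1.2, 3.0]
grip_width: 0.161
finger_force: 2.0
time: 23.68
position: [548.2, -197.6, 117.2]
force: [-1.0, -0.1, 0.0]
grip_width: 0.155
finger_force: 0.0
130 276 449 60
140 276 449 61
150 276 449 63
160 276 449 64
```

```bash
python3 inch.py '0 1.5 0 0;0 0 0 0' |sed -n '1,2p;4,6p';python3 inch.py '0 1.5 0 0;0 0 0 0' |sed -n '1,2p;4,6p'
```

```text
time: 23.98
position: [548.2, -197.7, 117.5]
force: [1.0, -0.1, 0.4]
grip_width: 0.157
finger_force: 0.0
time: 24.22
position: [547.5, -197.9, 117.7]
force: [0.8, 0.6, -1.3]
grip_width: 0.161
finger_force: 0.6
```

```bash
python3 inch.py '0 1.5 0 0;0 0 0 0' |sed -n '1,2p;4,6p';python3 inch.py '0 1.5 0 0;0 0 0 0' |sed -n '1,2p;4,6p'
```

```text
time: 24.48
position: [547.5, -198.0, 117.8]
force: [5.2, 1.3, -3.9]
grip_width: 0.16
finger_force: 2.6
time: 24.72
position: [547.4, -198.0, 117.8]
force: [7.9, 2.4, -6.0]
grip_width: 0.162
finger_force: 3.9
```

The push meets a firm stop at the expected upright position. I'll back off 4 mm, rise and look.

```bash
python3 inch.py '0 -4 0 0;0 -2 0 0;0 0 0 0' |sed -n '1,2p;4,6p';python3 inch.py '0 0 -10 0;0 0 -20 0;0 0 -25 0;0 30 -10 0;0 30 0 0;0 0 0 0;0 0 0 0' |sed -n '1,2p;4,6p'; python3 shot.py w20
python3 - <<'E'
from h import *
import json
P=json.load(open('w20.json'));g=np.array([552.3,-197.0]);wx=np.array([-.952,-.306]);wy=np.array([.306,-.952])
q=lambda x,y,z:np.array(proj(P,(*(g+x*wx+y*wy),z))).round(1)
print('exp top',q(1,65,117),q(1,-65,117),'rail',q(1,0,117),'capL front in',q(-17,51,129),q(-17,-51,129))
a=cv2.imread('pics/w20.png');u,v=q(0,0,117);u=int(u);v=int(v)
print(u,v)
c=a[max(v-110,0):v+110,max(u-70,0):u+90];print(c.shape);c=cv2.convertScaleAbs(c,alpha=1.5,beta=10);print(max(u-70,0),max(v-110,0))
cv2.imwrite('pics/w20c.png',cv2.resize(c,None,fx=2.7,fy=2.7,interpolation=cv2.INTER_CUBIC))
E
```

```text
time: 25.1
position: [549.6, -197.4, 117.6]
force: [-0.8, -0.2, -0.5]
grip_width: 0.157
finger_force: 0.0
time: 25.98
position: [493.9, -215.4, 183.2]
force: [0.4, -0.5, -0.7]
grip_width: 0.16
finger_force: 0.0
exp top [236.5 130.1] [246.  286.2] rail [241.6 213.2] capL front in [208.6 150.4] [219.3 278.3]
240 213
(220, 160, 3)
170 103
```

View pics/w20c.png

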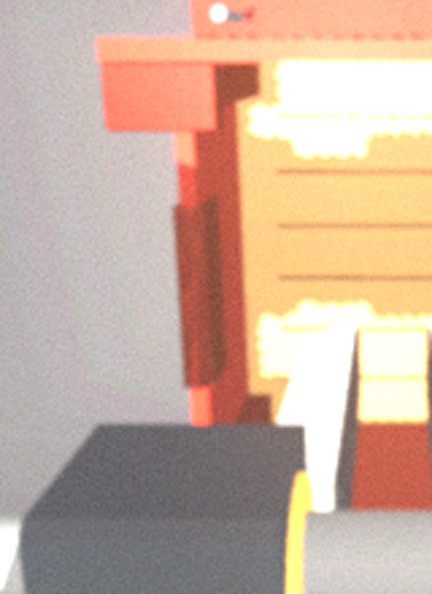

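The last crop shows the panel upright under the cap, rail at crop cols ~176–215 and rows 205–385. That is within about 1 mm of the expected fitted position, and the gripper is clear. Handing in.

```bash
python3 -c "
from cell import robot, camrig, job
print(job.hand_in())"
```

```text
the job is handed in; nothing more can be done
None
```

The brown panel is fitted: it went into the groove leaning about 20°, was swung upright under the caps to a firm stop and released, then handed in at about 26 s. It measured within about 1 mm of the expected position, but I couldn't see the balls, so their snapping in is inferred; the panel slipped from the grip once at the rack and was regripped, and I viewed 11 pictures against the limit of 10.

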